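Index the jam carousel to its empty pocket and refill it

TASK

The jam carousel has run out of one cup: its empty pocket stands under the clear guard, one notch to the right of the front opening. Pull the red lock ring up, turn the carousel one notch clockwise so that the empty pocket comes round into the opening, and let the spring pin drop fully home in the next notch; feel for the notch and never wrench the pin against the plate. Then set the red-lidded jam cup that stands on the worktop upright in that pocket, and leave the other cups and the mug alone.

Things in the scene. Friction and masses are not known exactly. Their poses are not given: they have to be found in the camera images.
- carousel: Fixed part of the jam carousel: dark round base 308 mm across, clear guard (wall, roof; rim top 86 mm above the worktop) all round but for a 90 degree opening at the front. Origin: turning axis, on the worktop; z up; the opening looks along -x, +y is left for one facing it. A wooden tray (276 mm across, top at 26 mm) turns inside, with 6 pockets every 60 degrees at 100 mm radius, 5 of them full.
- disc_top (a point): Centre of the steel index disc (144 mm across) in the roof, on the turning axis, 88 mm above the worktop. The tray's shaft comes up through it (cap top 111 mm) and bears the dark index arm (top 104 mm) with the lock ring; arm and tray turn as one. Clockwise from above (+y towards +x) brings the empty pocket into the opening. Turning takes 3 to 5 N at the ring, 1 N more with the pin dragging.
- ring_grip (a point): Centre of the red pull ring on the index arm, 58 mm from the axis, 138 mm above the worktop when home. The ring stands upright in the plane of arm and axis: 34 mm across outside, round bar 9 mm thick (pinch it across y, along the turning circle); 24 mm free below its centre. Its x points out along the arm. It starts 60 degrees from carousel +x towards +y, goes to about 0.
- pin_home (a point): Fixed point behind the axis (carousel +x side), 58 mm from it, 81 mm above the worktop: nominal place of the pin's tip in the next notch. The notches are radial slots 10.2 mm wide along the circle, in brass plates clamped by hand: the true notch lies up to 6 degrees (6 mm) to either side of this point, so feel for it: let the pin ride on the disc and push the ring slowly on until it drops in.
- index_pin: Steel pin under the ring, 8 mm thick, flat end. Origin: its tip; z up. It lifts with the ring, at most 13.5 mm, by spring: 3.6 N at home, 5.7 N at 7 mm, 7.7 N at the top; let go, it springs down. Tip 81 mm above the worktop when home (7 mm deep), 88 mm riding on the disc: lift more than 7.5 mm to turn. Pin and plates must never press on each other with over 15 N, sideways included.
- empty_pocket (a point): Centre of the floor of the empty pocket in the tray (turns with the tray): level, 26 mm above the worktop, with an aluminium ring round it, 52 mm inner width, 6 mm high, 2.8 mm thick. Starts under the guard, 60 degrees to the right of the opening.
- opening (a point): Fixed point in the middle of the front opening, 100 mm in front of the axis, 26 mm above the worktop: the pocket's centre stands within 13 mm of it when the pin is home in the next notch. The index disc's rim in the roof stands only 28 mm inward of it, so lower the cup with the fingers to its left and right, not toward the axis.
- red_cup: Jam portion cup with a red lid, standing on the worktop, 30 g: 27 mm high, tapered, round base 43 mm across (46 mm at 6 mm up), lid 58 mm across with a small peel tab to +x (64 mm in all along x). Origin: underside, z up. Grip it across y, 58 mm at the lid; over the pocket the fingertips must stay above its 6 mm ring.
- red_cup_base (a point): Centre of the red cup's round base (2.6 mm to +x of the cup's origin), which goes to the pocket's centre.
- orange_cup: Same cup with an orange lid, on the worktop: leave it.
- violet_cup: Same cup with a violet lid, on the worktop: leave it.
- mug: White dotted mug, 93 mm high, on the worktop: leave it.
- tray_cup_a: Orange-lidded cup standing in a pocket of the carousel, in the opening at the start: it turns with the tray and is to stay in its pocket. Origin: underside, z up.
- tray_cup_b: Violet-lidded cup standing in a pocket of the carousel, 60 degrees beyond the empty pocket: it turns with the tray and is to stay in its pocket. Origin: underside, z up.
- tray_cup_c: Orange-lidded cup standing in a pocket of the carousel, at the back: it turns with the tray and is to stay in its pocket. Origin: underside, z up.
- tray_cup_d: Red-lidded cup standing in a pocket of the carousel, at the back left: it turns with the tray and is to stay in its pocket. Origin: underside, z up.
- tray_cup_e: Violet-lidded cup standing in a pocket of the carousel, left of the opening: it turns with the tray and is to stay in its pocket. Origin: underside, z up.
Things that resemble listed ones, but are neither listed nor needed, are in the scene too. What is shaped like the red_cup but green is not meant.

How it is judged (in metres and radians):
On the way, in this order (a step that is already met when the one before it is completed fails the run):
1. the ring is pulled up until the pin is clear of its notch (z of index_pin in the frame of carousel above 0.0885 m), for 0.1 s.
2. the empty pocket is in the front opening and the pin has dropped home in the next notch (z of index_pin in the frame of carousel below 0.083 m and horizontal distance between empty_pocket and opening below 0.016 m), for 0.3 s.
At the end, for the whole second after the job is handed in: Pin home in the next notch (tip within 2 mm of home height), the pocket in the opening (centres within 16 mm), the red cup at rest and upright (0.1 rad) on the pocket's floor (3 mm), its base within 6 mm of the pocket's centre; the other five cups upright in their pockets (all of step 2 and horizontal distance between red_cup_base and empty_pocket below 0.006 m and z of red_cup in the frame of carousel between 0.023 and 0.029 m and angle between red_cup's own z axis and vertical below 0.1 rad and linear speed of red_cup below 0.01 m/s and z of each of tray_cup_a, tray_cup_b, tray_cup_c, tray_cup_d, tray_cup_e in the frame of carousel below 0.031 m and angle between each of tray_cup_a, tray_cup_b, tray_cup_c, tray_cup_d, tray_cup_e's own z axis and vertical below 0.15 rad); the robot touches nothing.
It fails at once if pin and index plate pressed on each other with more than 15 N (contact force between index_pin and anything else above 15 N).
It fails at once if an orange- or violet-lidded cup on the worktop, or the mug, moved more than 15 mm (distance of any of orange_cup, violet_cup, mug from where it was at the start of the episode above 0.015 m).
It fails at once if a cup in the carousel tipped over (angle between any of tray_cup_a, tray_cup_b, tray_cup_c, tray_cup_d, tray_cup_e's own z axis and vertical above 0.5 rad).
It also fails if it takes over 72 s, if anything falls off the work surface, if the arm or the gripper's body presses on something with over 40 N, if the wrist force passes 120 N, or if a joint passes its speed limit or range.

ROBOT

A 6-joint arm with a two-finger parallel gripper is mounted at the origin on a cart in front of the work surface, level with it; the furniture and walls round the work are solid. World frame = base frame: x ahead of the robot, y to its left, z up, the work surface at z = 0. Lengths are in m, angles in degrees, forces in N, time in s.
With the tool pointing down it reaches from about 0.25 to 0.775 m from the base axis. Payload 8.9 kg.
Tool frame: the origin (TCP) lies at the very end of the fingers, on their centre line; the grasp point (between the pads) lies 19 mm behind it; z points along the fingers, y is the line along which they close (so a half turn about z gives the same grasp; the last joint's range is limited). The gripper opens to 85 mm and grips with 20 to 120 N. Pads are 22 mm wide; open, the fingers measure 114 mm over their backs; the gripper's body (76 mm by 85 mm) begins 54 mm behind the grasp point. The pads swing forward as they close: fully open they stand 13 mm farther back than shut.
Start: joints at [66.159, 16.656, -8.789, 64.555, 0, 82.019], TCP at [0.143, 0.505, 0.231] pointing down, gripper open.
Joint ranges: [-144.48, 144.48], [-52.06, 99.96], [-74.48, 78.29], [-112.23, 115.85], [-86.99, 84.42], [-180, 180]. Speed limits (degrees/s): [127.2, 127.2, 159.86, 180, 180, 180].

INTERFACE

Orientations are given as [roll, pitch, yaw] about the fixed x, y, z axes, in that order (R = Rz(yaw) Ry(pitch) Rx(roll)).
In Python, from rig import manip gives the robot as it stands.
- The arm moves only by the tool carry_out, never from a script. Its argument "steps" is text: rows parted by semicolons, each of 7 numbers parted by spaces: the turn, a rotation vector about the tool's x, y, z as a fraction of full scale, then the shift along the tool's x, y, z as a fraction of full scale, then the opening, from 0 (shut) to 1 (fully open). A call has 1 to 12 rows; each row shifts and turns the commanded pose from where the row before left it, along the tool's axes as they then stand; what a row does not reach is not made up. Full scale, the value 1, is 0.03 m for a shift and 6 degrees for a turn. A row lasts 1/12 s, in which the tool goes at most 41.7 mm and 7.16 degrees, less where a joint would pass 70% of its speed; a pose out of reach is approached as far as the arm can. A call with a number of a shift or a turn outside -1 to 1 is refused whole. A call with a gripper value outside its range is refused whole. The fingers move at their own pace and stop on an object; "force" is the grip in N (left out, the last holds). Time passes only in rows, so rows that do not move let the fingers close. It gives the time, the measured TCP pose, the force, the opening and the grip force at its end, in the units of the state.
- manip.sense(): the state, without advancing time (a new reading comes with each control period).
- manip.grab_frame(name): name is "scene" or "top" or "wrist"; returns the picture (480x640x3 uint8, blue, green, red); there is no depth.
- manip.camera_info(name): a dict with "fx", "fy", "cx", "cy" (pixels), "T" (4x4, takes a point from camera to world coordinates); the wrist camera has in their place "tool_from_camera" (4x4, takes a point from camera to tool coordinates, whose origin is the TCP and whose axes are the flange's). Camera axes: x right, y up, looking along -z (the intrinsics and any distortion apply to the point x, -y, -z); pixel columns grow to the right and rows downward; lengths in m; the calibration is good to about 2 mm. A picture is of the moment at which its call begins: read the wrist's pose just before it. camera_info takes no time and is no camera call.
- manip.job_done(): hands the job in; it is judged then, once.
The state is a dict: "time_s": time; "q": joint angles; "joint_vel": joint speeds; "effort": joint torques, N m; "tool_pos": TCP position; "tool_rot": TCP orientation; "wrist_force": force on the tool from outside, world axes, zero at the start; "ft_torque": the same for the moment, N m; "opening": opening from 0.0 (shut) to 1.0 (fully open); "grasp_force": force on a finger pad.
Only numpy, scipy, OpenCV 4.12 (cv2) and the standard library are available. Lean on these libraries where they do the work, as an engineer would, in place of code of your own. Each camera call takes 0.05 s, during which the arm holds its last target. There are 200 camera calls.

## Working session

There is one attempt and no reset: what is moved stays moved. The work goes in short steps, Python scripts to look and compute and a tool call to move; the robot and the scene stay as the last step left them, time stands still between calls to the robot, and variables do not carry over. Pictures are saved under pics/ and viewed, at most 10 in all, crops included, and the job is handed in when it is done.

Besides the shell and the picture viewer there is one more tool, called after "Emit:" by a JSON object that holds its "name" and its "arguments", one argument or row to a line. carry_out: Moves the arm, as the interface text tells. Shift numbers are shares of 0.03 m and turn numbers shares of 6 degrees, none past 1 either way. Its arguments: {"type":"object","properties":{"steps":{"type":"string"},"force":{"type":"number"}},"required":["steps"]}

```bash
mkdir -p pics; ls; python3 - <<'E'
from rig import manip
import cv2,numpy as np
print(manip.sense())
for n in("scene","top"):
    cv2.imwrite(f"pics/{n}0.png",manip.grab_frame(n)); i=manip.camera_info(n); print(n,i)
print(manip.camera_info("wrist"))
E
```

```text
pics
{'time_s': 0.0, 'q': array([ 6.61599481e+01,  1.66906218e+01, -8.83010137e+00,  6.45542552e+01,
        1.34944045e-03,  8.20189250e+01]), 'joint_vel': array([-0.00348078, -0.03369628, -0.02063739, -0.00694908,  0.07302559,
       -0.05515376]), 'effort': array([ 6.90648794e-04, -5.37141788e+01,  3.31363285e+01,  1.60252175e-02,
       -1.70723911e-04, -6.71769882e-06]), 'tool_pos': array([0.14327999, 0.50462708, 0.23072325]), 'tool_rot': array([-1.79925935e+02, -1.17468244e-02,  1.64141015e+02]), 'wrist_force': array([ 0.6357998 ,  0.24451996, -0.51023989]), 'ft_torque': array([ 0.0026277 , -0.08290355,  0.00958098]), 'grasp_force': 0.0, 'opening': 0.9981670497851063}
scene {'fx': 462.9633375942803, 'fy': 462.9633375942803, 'cx': 315.5882035357019, 'cy': 240.4357331416485, 'T': array([[ 0.582656  ,  0.37279594, -0.72217392, -0.18654208],
       [-0.81250024,  0.24658334, -0.52824239, -0.57105642],
       [-0.01885056,  0.89455008,  0.44657005,  0.56386241],
       [ 0.        ,  0.        ,  0.        ,  1.        ]])}
top {'fx': 586.0140242230201, 'fy': 586.0140242230201, 'cx'
[... 160 characters left out ...]
1, -2.71866634e-02,  1.97402293e-03,
        -5.67075998e-02],
       [-5.61755596e-05,  7.44738572e-02,  9.97222965e-01,
         1.70022506e+00],
       [ 0.00000000e+00,  0.00000000e+00,  0.00000000e+00,
         1.00000000e+00]])}
{'fx': 409.47965496686504, 'fy': 409.47965496686504, 'cx': 321.1738292250745, 'cy': 229.60091124742095, 'tool_from_camera': array([[-3.08245221e-04,  9.56864270e-01,  2.90535151e-01,
         7.38115927e-02],
       [ 9.99998813e-01,  7.33469338e-04, -1.35469235e-03,
         6.35628932e-04],
       [-1.50935533e-03,  2.90534388e-01, -9.56863361e-01,
        -1.42975126e-01],
       [ 0.00000000e+00,  0.00000000e+00,  0.00000000e+00,
         1.00000000e+00]])}
```

View pics/top0.png

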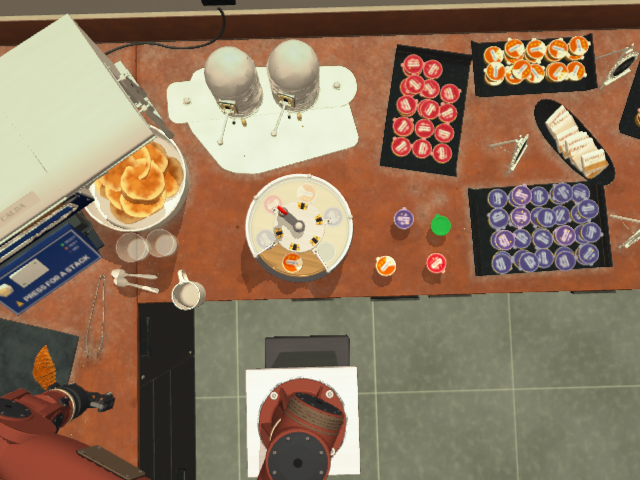

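View pics/scene0.png

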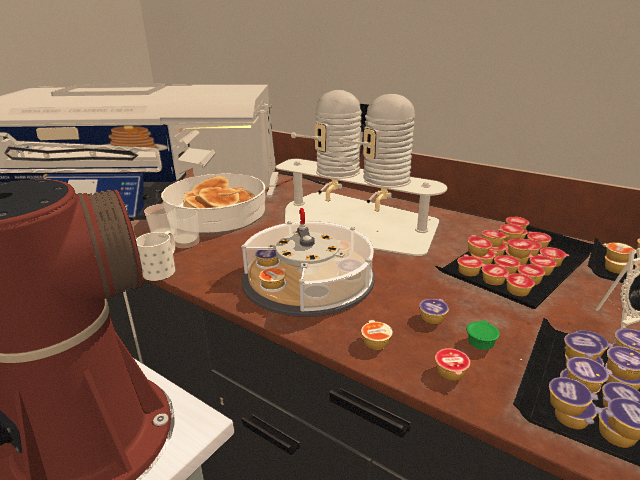

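The top picture shows the carousel hub near (299,226), the red ring near (283,211) and the red cup at (436,263), with orange at (386,265), violet at (403,218) and green at (440,225). I'll enlarge to read these more precisely.

```bash
cat > h.py <<'E'
from rig import manip
import numpy as np,cv2
from scipy.spatial.transform import Rotation as R
def toolT():
    s=manip.sense();T=np.eye(4);T[:3,:3]=R.from_euler('xyz',s['tool_rot'],degrees=True).as_matrix();T[:3,3]=s['tool_pos'];return T
def px2w(name,u,v,z,TT=None):
    i=manip.camera_info(name)
    T=i['T'] if 'T' in i else TT@i['tool_from_camera']
    d=T[:3,:3]@np.array([(u-i['cx'])/i['fx'],-(v-i['cy'])/i['fy'],-1]);p=T[:3,3]
    return p+d*(z-p[2])/d[2]
def w2px(name,P,TT=None):
    i=manip.camera_info(name);T=i['T'] if 'T' in i else TT@i['tool_from_camera']
    c=T[:3,:3].T@(np.array(P)-T[:3,3]);return np.array([i['cx']+i['fx']*c[0]/-c[2],i['cy']-i['fy']*c[1]/-c[2]])
E
python3 - <<'E'
from h import *
im=cv2.imread('pics/top0.png')
a=cv2.resize(im[170:285,240:360],None,fx=5,fy=5,interpolation=2)
cv2.imwrite('pics/c1.png',a)
hsv=cv2.cvtColor(im,cv2.COLOR_BGR2HSV)
m=(((hsv[...,0]<6)|(hsv[...,0]>172))&(hsv[...,1]>150)&(hsv[...,2]>130)).astype(np.uint8)
n,l,st,c=cv2.connectedComponentsWithStats(m)
for k in range(1,n):
    if st[k,4]>8 and 200<c[k][1]<300 and 230<c[k][0]<460: print(st[k],c[k],px2w('top',*c[k],0.027)[:2],px2w('top',*c[k],0.138)[:2])
print(px2w('top',299,226,.111),px2w('top',386,265,.027),px2w('top',403,218,.027),px2w('top',440,225,.027),px2w('top',188,293,.09))
E
```

```text
[278 206   9   9  38] [281.81578947 209.97368421] [0.60309434 0.03966718] [0.5889384  0.03327378]
[427 254  19  18 175] [435.76       262.61142857] [ 0.43988425 -0.39621832] [ 0.43655549 -0.37369553]
[ 0.54716853 -0.0109681   0.111     ] [ 0.43694481 -0.25396927  0.027     ] [ 0.57041673 -0.30761362  0.027     ] [ 0.54734476 -0.41293993  0.027     ] [0.37338622 0.29790755 0.09      ]
```

View pics/c1.png

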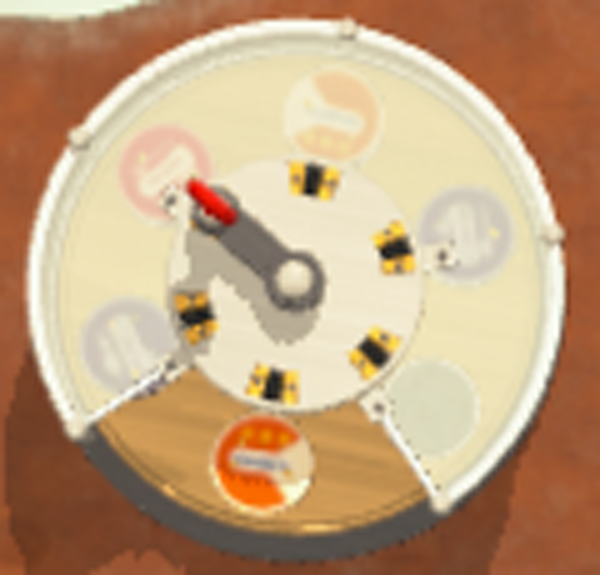

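The crop shows the hub cap at (295,281), the ring at (212,202), the next notch's brass plate at (313,180), guard edges at (82,432) and (440,505), and the orange cup in the opening at (262,463). Next I'll convert these to carousel coordinates.

```bash
python3 - <<'E'
from h import *
P=lambda u,v,z:px2w('top',240+u/5-.4,170+v/5-.4,z)[:2]
c=P(295,281,.111)
print('c',c)
def pol(n,p):
    d=p-c; print(n,p.round(4),np.hypot(*d).round(4),np.degrees(np.arctan2(d[1],d[0])).round(1))
pol('ring',P(212,202,.140))
for n,uv,z in [('edgeL',(80,432),.086),('edgeR',(440,505),.086),('orange',(262,463),.053),('pocketE',(432,408),.026),('back',(332,117),.053),('violR',(466,235),.053),('dL',(167,172),.053),('vL',(128,347),.053),('next',(313,180),.088),('n2',(395,248),.088),('n3',(374,352),.088),('n4',(272,384),.088),('n5',(195,316),.088)]: pol(n,P(*uv,z))
E
```

```text
c [ 0.54774541 -0.00989243]
ring [0.5886 0.0327] 0.059 46.2
edgeL [0.4699 0.1114] 0.1442 122.7
edgeR [ 0.4243 -0.0858] 0.145 -148.4
orange [0.4513 0.0129] 0.0991 166.7
pocketE [ 0.4811 -0.0839] 0.0996 -132.0
back [ 0.6463 -0.0315] 0.1009 -12.4
violR [ 0.577  -0.1055] 0.1 -73.0
dL [0.6175 0.0627] 0.1007 46.2
vL [0.5187 0.0869] 0.101 106.7
next [ 0.606  -0.0206] 0.0592 -10.4
n2 [ 0.5669 -0.065 ] 0.0583 -70.9
n3 [ 0.5095 -0.0518] 0.0567 -132.4
n4 [0.4934 0.0049] 0.0564 164.8
n5 [0.5321 0.0465] 0.0585 105.5
```

Emit:
{"name": "carry_out", "arguments": {
  "steps": "0 0 -0.95 0 0 0 1;0 0 -0.95 0 0 0 1;0 0 -0.95 0 0 0 1;0 0 -0.95 0 0 0 1;0 0 -0.95 0 0 0 1;0 0 -0.95 0 0 0 1;0 0 -0.95 0 0 0 1;0 0 -0.95 0 0 0 1;0 0 -0.95 0 0 0 1;0 0 -0.95 0 0 0 1;0 0 -0.95 0 0 0 1;0 0 0 0 0 0 1"
}}

```text
time_s: 1.1
tool_pos: [0.1434, 0.5048, 0.231]
tool_rot: [-180.0, -0.0, -132.9]
wrist_force: [0.6, 0.5, -0.6]
opening: 1.0
grasp_force: 0.0
```

Emit:
{"name": "carry_out", "arguments": {
  "steps": "0 0 0 0 -0.5 0 0.6;0 0 0 0 -0.9 0 0.6;0 0 0 0 -0.9 0 0.6;0 0 0 0 -0.9 0 0.6;0 0 0 0 -0.9 0 0.6;0 0 0 0 -0.9 0 0.6;0 0 0 0 -0.9 0 0.6;0 0 0 0 -0.9 0 0.6;0 0 0 0 -0.9 0 0.6;0 0 0 0 -0.9 0 0.6;0 0 0 0 -0.9 0 0.6;0 0 0 0 -0.9 0 0.6"
}}

```text
time_s: 2.1
tool_pos: [0.3717, 0.2905, 0.2312]
tool_rot: [180.0, -0.0, -133.4]
wrist_force: [0.5, 0.3, -0.4]
opening: 0.603
grasp_force: 0.0
```

Emit:
{"name": "carry_out", "arguments": {
  "steps": "0 0 0 0 -0.9 0 0.6;0 0 0 0 -0.9 0 0.6;0 0 0 0 -0.9 0 0.6;0 0 0 0 -0.9 0 0.6;0 0 0 0 -0.9 0 0.6;0 0 0 0 -0.9 0 0.6;0 0 0 0 -0.9 0 0.6;0 0 0 0 -0.9 0 0.6;0 0 0 0 -0.9 0 0.6;0 0 0 0 -0.9 0 0.6;0 0 0 0 -0.9 0 0.6;0 0 0 0 0 0 0.6"
}}

```text
time_s: 3.1
tool_pos: [0.5905, 0.0852, 0.2305]
tool_rot: [-179.9, -0.0, -133.5]
wrist_force: [-1.5, 0.1, 0.0]
opening: 0.598
grasp_force: 0.0
```

Emit:
{"name": "carry_out", "arguments": {
  "steps": "0 0 0 0.7 -0.6 0.3 0.45;0 0 0 0.65 -0.54 0.3 0.45;0 0 0 0 0 0 0.45;0 0 0 0 0 0 0.45;0 0 0 0 0 0 0.45"
}}

```text
time_s: 3.52
tool_pos: [0.5847, 0.036, 0.2134]
tool_rot: [180.0, 0.0, -133.3]
wrist_force: [-0.2, 0.1, -0.2]
opening: 0.45
grasp_force: 0.0
```

```bash
python3 - <<'E'
from h import *
TT=toolT(); im=manip.grab_frame('wrist'); cv2.imwrite('pics/w1.png',im); np.save('TT1.npy',TT)
print(TT[:3,3])
E
```

```text
[0.58474824 0.03601303 0.21343492]
```

View pics/w1.png

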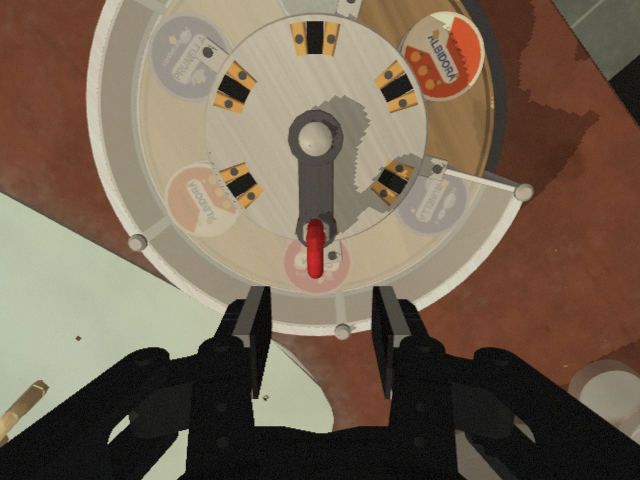

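The ring stands in the image from (315,222) to (315,278), directly below the cap at (316,138). The next notch is at (240,185), to the left.

```bash
python3 - <<'E'
from h import *
TT=np.load('TT1.npy'); im=cv2.imread('pics/w1.png')
hsv=cv2.cvtColor(im,cv2.COLOR_BGR2HSV)
m=(((hsv[...,0]<6)|(hsv[...,0]>172))&(hsv[...,1]>190)&(hsv[...,2]>80)).astype(np.uint8)
n,l,st,c=cv2.connectedComponentsWithStats(m)
k=max((k for k in range(1,n) if abs(c[k][0]-316)<15),key=lambda k:st[k,4]); print(st[k],c[k])
b=m[:, 290:345]; 
for r in range(st[k,1],st[k,1]+st[k,3],6):
    xs=np.where(l[r]==k)[0]; print(r,xs.min(),xs.max(),end=' | ')
cap=px2w('wrist',316,138,.111,TT)[:2]
for uv,z in [((316,138),.111),((315.5,248),.138),((240,185),.088),((235,86),.088),((315,38),.088),((396,85),.088),((394,182),.088)]:
    p=px2w('wrist',*uv,z,TT); d=p[:2]-cap; print(p.round(4),np.hypot(*d).round(4),np.degrees(np.arctan2(d[1],d[0])).round(1), (np.linalg.inv(TT)@[*p,1])[:3].round(4))
for P in ([0.5876,0.0322,.138],[0.5876,0.0322,.155],[0.5876,0.0322,.121]): print(w2px('wrist',P,TT))
E
```

```text
[306 220  19  58 853] [315.05158265 248.16412661]
220 311 318 | 226 308 322 | 232 308 322 | 238 307 324 | 244 308 322 | 250 308 322 | 256 308 322 | 262 308 322 | 268 308 322 | 274 309 321 | [ 0.5493 -0.0057  0.111 ] 0.0 0.0 [ 0.0547 -0.0028  0.1024]
[0.5898 0.037  0.138 ] 0.0588 46.5 [-0.0041 -0.003   0.0754]
[ 0.6084 -0.017   0.088 ] 0.0601 -10.9 [ 0.0224 -0.0536  0.1254]
[ 0.5655 -0.0618  0.088 ] 0.0584 -73.9 [ 0.0844 -0.0531  0.1254]
[ 0.5107 -0.0476  0.088 ] 0.0569 -132.6 [ 0.1116 -0.0034  0.1254]
[0.4926 0.0061 0.088 ] 0.0579 168.3 [0.085  0.0466 0.1254]
[0.5327 0.0515 0.088 ] 0.0595 106.2 [0.0244 0.0485 0.1254]
[312.42483255 239.6666941 ]
[311.80081304 249.94163595]
[312.96647848 230.748094  ]
```

Emit:
{"name": "carry_out", "arguments": {
  "steps": "0 0 0 -0.13 -0.1 0.6 0.45;0 0 0 0 0 0.6 0.35;0 0 0 0 0 0.6 0.35;0 0 0 0 0 0.6 0.3;0 0 0 0 0 0.3 0.3;0 0 0 0 0 0 0.3;0 0 0 0 0 0 0.3;0 0 0 0 0 0 0.3"
}}

```text
time_s: 4.23
tool_pos: [0.5905, 0.0366, 0.1335]
tool_rot: [-179.9, 0.1, -133.1]
wrist_force: [-0.2, -0.6, 0.2]
opening: 0.3
grasp_force: 0.0
```

```bash
python3 - <<'E'
from h import *
TT=toolT(); im=manip.grab_frame('wrist'); cv2.imwrite('pics/w2.png',im); np.save('TT2.npy',TT)
cv2.imwrite('pics/w2c.png',cv2.resize(im[150:350,190:450],None,fx=3,fy=3))
s=manip.sense();print(s['tool_pos'],s['tool_rot'],s['opening'])
E
```

```text
[0.59066659 0.03648983 0.13363301] [-1.79911086e+02  7.48545165e-02 -1.33150376e+02] 0.2950514674116801
```

View pics/w2c.png

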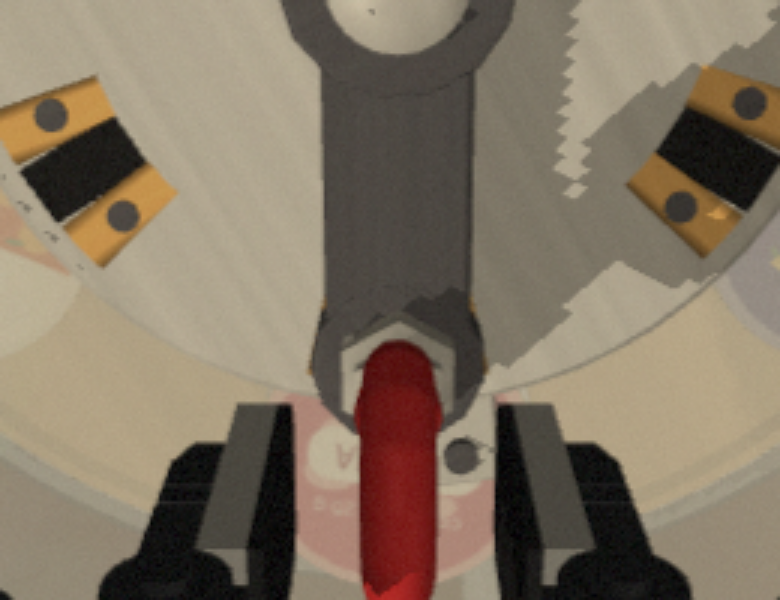

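The crop shows the pads' inner edges at 293 and 497 (middle 395) and the ring's middle at 399, so it is centred to about 0.5 mm.

Emit:
{"name": "carry_out", "arguments": {
  "steps": "0 0 0 0 0.013 0.2 0.3;0 0 0 0 0 0.2 0.25;0 0 0 0 0 0 0.2;0 0 0 0 0 0 0.16;0 0 0 0 0 0 0.14;0 0 0 0 0 0 0.14;0 0 0 0 0 0 0.14",
  "force": 20
}}

```text
time_s: 4.87
tool_pos: [0.5897, 0.0365, 0.1205]
tool_rot: [-180.0, 0.0, -133.2]
wrist_force: [-0.5, 0.2, -0.6]
opening: 0.136
grasp_force: 0.0
```

```bash
python3 - <<'E'
from h import *
TT=toolT(); im=manip.grab_frame('wrist'); np.save('TT2.npy',TT)
cv2.imwrite('pics/w3c.png',cv2.resize(im[240:340,250:390],None,fx=5,fy=5))
s=manip.sense();print(s['tool_pos'],s['tool_rot'],s['opening'],s['wrist_force'])
E
```

```text
[0.58962446 0.03654558 0.12044844] [-1.79992073e+02  1.03712042e-02 -1.33163973e+02] 0.13831423643486024 [-0.26940583 -0.29142248  0.0495529 ]
```

View pics/w3c.png

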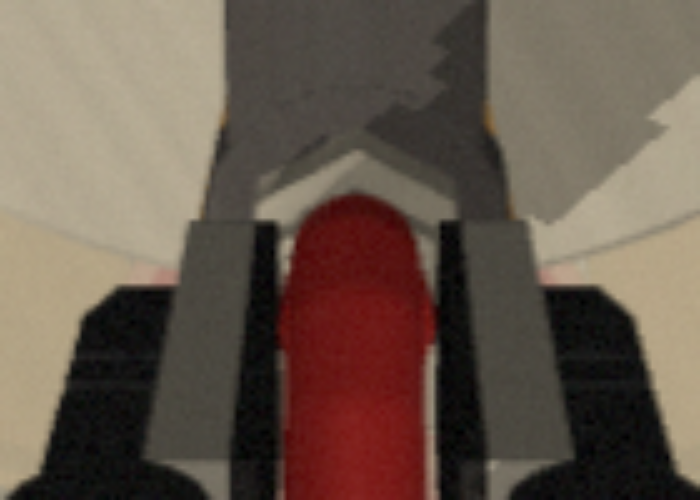

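The ring sits centred between the pads, with about 1 mm on either side. I'll close on it gently.

Emit:
{"name": "carry_out", "arguments": {
  "steps": "0 0 0 0 0 0 0.115;0 0 0 0 0 0 0.1;0 0 0 0 0 0 0.08;0 0 0 0 0 0 0.06;0 0 0 0 0 0 0.04;0 0 0 0 0 0 0",
  "force": 25
}}

```text
time_s: 5.42
tool_pos: [0.5897, 0.0364, 0.1205]
tool_rot: [-180.0, 0.0, -133.2]
wrist_force: [0.3, -1.9, 1.9]
opening: 0.096
grasp_force: 24.6
```

Emit:
{"name": "carry_out", "arguments": {
  "steps": "0 0 0 0 0 0 0;0 0 0 0 0 -0.1 0;0 0 0 0 0 -0.1 0;0 0 0 0 0 -0.1 0;0 0 0 0 0 -0.07 0;0 0 0 0 0 0 0;0 0 0 0 0 0 0;0 0 0 0 0 0 0",
  "force": 40
}}

```text
time_s: 6.08
tool_pos: [0.5897, 0.0365, 0.1312]
tool_rot: [-180.0, -0.0, -133.2]
wrist_force: [4.2, -1.9, -6.9]
opening: 0.095
grasp_force: 38.9
```

Emit:
{"name": "carry_out", "arguments": {
  "steps": "0 0 0.1 0 -0.02 0 0;0 0 0.233 0 -0.047 0 0;0 0 0.333 0.001 -0.0675 0 0;0 0 0.333 0.001 -0.0675 0 0;0 0 0.333 0.001 -0.0675 0 0;0 0 0 0 0 0 0;0 0 0 0 0 0 0"
}}

```text
time_s: 6.67
tool_pos: [0.5951, 0.0306, 0.1312]
tool_rot: [-180.0, -0.0, -141.1]
wrist_force: [5.4, -0.2, -7.6]
opening: 0.094
grasp_force: 38.9
```

Emit:
{"name": "carry_out", "arguments": {
  "steps": "0 0 0.25 0 -0.05 0 0;0 0 0.333 0.001 -0.0675 0 0;0 0 0.333 0.001 -0.0675 0 0;0 0 0.333 0.001 -0.0675 0 0;0 0 0.333 0.001 -0.0675 0 0;0 0 0.333 0.001 -0.0675 0 0;0 0 0.333 0.001 -0.0675 0 0;0 0 0.333 0.001 -0.0675 0 0;0 0 0.333 0.001 -0.0675 0 0;0 0 0.25 0 -0.05 0 0;0 0 0 0 0 0 0;0 0 0 0 0 0 0"
}}

```text
time_s: 7.67
tool_pos: [0.6047, 0.0138, 0.1315]
tool_rot: [-180.0, 0.0, -160.1]
wrist_force: [5.2, -1.2, -8.1]
opening: 0.096
grasp_force: 39.0
```

Emit:
{"name": "carry_out", "arguments": {
  "steps": "0 0 0.25 0 -0.05 0 0;0 0 0.333 0.001 -0.0675 0 0;0 0 0.333 0.001 -0.0675 0 0;0 0 0.333 0.001 -0.0675 0 0;0 0 0.333 0.001 -0.0675 0 0;0 0 0.333 0.001 -0.0675 0 0;0 0 0.333 0.001 -0.0675 0 0;0 0 0.25 0 -0.05 0 0;0 0 0 0 0 0 0;0 0 0 0 0 0 0"
}}

```text
time_s: 8.5
tool_pos: [0.6081, -0.0011, 0.1315]
tool_rot: [-180.0, 0.0, -175.2]
wrist_force: [5.8, -1.1, -8.1]
opening: 0.095
grasp_force: 39.1
```

```bash
python3 - <<'E'
from h import *
im=manip.grab_frame('wrist'); TT=toolT(); np.save('TT4.npy',TT)
cv2.imwrite('pics/w4.png',cv2.resize(im[60:300,130:450],None,fx=2.5,fy=2.5))
s=manip.sense();print(s['tool_pos'],s['tool_rot'],s['wrist_force'])
E
```

```text
[ 0.60810141 -0.00116323  0.13153055] [-1.79956901e+02  3.12576224e-02 -1.75188123e+02] [ 5.86323963 -1.10754448 -8.26217453]
```

View pics/w4.png

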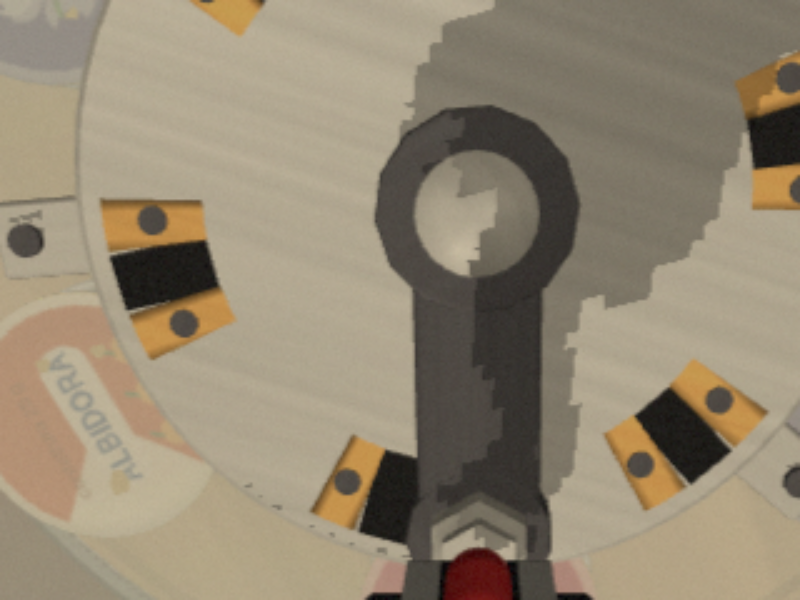

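The pin arm is now beside the next notch. Its black slot has a left edge running from (390,460) to (360,530) in the crop, partly under the arm. I'll compute its angle.

```bash
python3 - <<'E'
from h import *
TT=np.load('TT4.npy')
f=lambda u,v,z:px2w('wrist',130+u/2.5,60+v/2.5,z,TT)
c=f(478,213,.111)[:2];C2=np.array([.55,-.0058]);print(c)
yaw=np.degrees(np.arctan2(TT[1,0],TT[0,0]))+180; print('arm',yaw)
for n,p in dict(e1=(390,460),e2=(360,530),n2=(163,275),n2t=(158,250),n2b=(170,302),r=(683,436),r1=(655,410),r2=(712,460)).items():
    q=f(*p,.088)[:2]
    for cc in (c,C2):
        d=q-cc; print(n,np.hypot(*d).round(4),np.degrees(np.arctan2(d[1],d[0])).round(2),end=' ; ')
    print()
E
```

```text
[ 0.54974444 -0.00535086]
arm 4.811877399624393
e1 0.0517 -14.29 ; e1 0.0514 -13.88 ; 
e2 0.0675 -15.28 ; e2 0.0672 -14.97 ; 
n2 0.0589 -72.21 ; n2 0.0584 -72.31 ; 
n2t 0.0586 -76.64 ; n2t 0.0581 -76.78 ; 
n2b 0.0594 -67.36 ; n2b 0.0589 -67.42 ; 
r 0.059 46.45 ; r 0.0591 46.93 ; 
r1 0.0514 45.61 ; r1 0.0515 46.16 ; 
r2 0.0665 47.45 ; r2 0.0667 47.87 ;
```

Emit:
{"name": "carry_out", "arguments": {
  "steps": "0 0 0.25 0 -0.05 0 0;0 0 0.333 0.001 -0.0675 0 0;0 0 0.333 0.001 -0.0675 0 0;0 0 0.333 0.001 -0.0675 0 0;0 0 0.25 0 -0.05 0 0;0 0 0.167 0 -0.034 0 0;0 0 0 0 0 0 0;0 0 0 0 0 0.07 0;0 0 0 0 0 0.04 0;0 0 0 0 0 0 0;0 0 0 0 0 0 0"
}}

```text
time_s: 9.47
tool_pos: [0.6082, -0.0113, 0.1281]
tool_rot: [-180.0, 0.0, 174.8]
wrist_force: [5.0, -3.6, -7.7]
opening: 0.095
grasp_force: 39.4
```

Emit:
{"name": "carry_out", "arguments": {
  "steps": "0 0 0 0 0 0.017 0;0 0 0 0 0 0 0;0 0 0 0 0 0 0"
}}

```text
time_s: 9.72
tool_pos: [0.6082, -0.0113, 0.1277]
tool_rot: [-180.0, 0.0, 174.8]
wrist_force: [5.1, -1.8, -6.6]
opening: 0.094
grasp_force: 39.4
```

Emit:
{"name": "carry_out", "arguments": {
  "steps": "0 0 0 0 0 0.017 0;0 0 0 0 0 0 0;0 0 0 0 0 0 0"
}}

```text
time_s: 9.97
tool_pos: [0.6082, -0.0112, 0.1275]
tool_rot: [-180.0, 0.1, 174.9]
wrist_force: [3.3, -4.0, -2.2]
opening: 0.092
grasp_force: 40.0
```

Emit:
{"name": "carry_out", "arguments": {
  "steps": "0 0 0 0 0 0.01 0;0 0 0 0 0 0 0;0 0 0 0 0 0 0"
}}

```text
time_s: 10.22
tool_pos: [0.6082, -0.0112, 0.1274]
tool_rot: [-180.0, 0.1, 174.9]
wrist_force: [3.6, -4.4, 0.9]
opening: 0.097
grasp_force: 40.3
```

Emit:
{"name": "carry_out", "arguments": {
  "steps": "0 0 0.083 0 -0.017 0 0;0 0 0.083 0 -0.017 0 0;0 0 0.083 0 -0.017 0 0;0 0 0.083 0 -0.017 0 0;0 0 0 0 0 0 0"
}}

```text
time_s: 10.63
tool_pos: [0.6081, -0.0123, 0.1273]
tool_rot: [179.9, 0.1, 172.9]
wrist_force: [2.1, 0.5, 5.6]
opening: 0.095
grasp_force: 42.3
```

Emit:
{"name": "carry_out", "arguments": {
  "steps": "0 0 0.083 0 -0.017 0 0;0 0 0.083 0 -0.017 0 0;0 0 0 0 0 0 0"
}}

```text
time_s: 10.88
tool_pos: [0.608, -0.0134, 0.1272]
tool_rot: [180.0, 0.1, 171.9]
wrist_force: [3.6, 1.8, 5.3]
opening: 0.095
grasp_force: 42.1
```

Emit:
{"name": "carry_out", "arguments": {
  "steps": "0 0 0.083 0 -0.017 0 0;0 0 0 0 0 0 0;0 0 0 0 0 0 0"
}}

```text
time_s: 11.13
tool_pos: [0.6078, -0.0141, 0.1271]
tool_rot: [180.0, 0.1, 171.4]
wrist_force: [4.3, 2.3, 5.3]
opening: 0.093
grasp_force: 41.7
```

Emit:
{"name": "carry_out", "arguments": {
  "steps": "0 0 0 0 0 -0.02 0;0 0 0 0 0 0 0;0 0 0 0 0 0 0"
}}

```text
time_s: 11.38
tool_pos: [0.6078, -0.0143, 0.1272]
tool_rot: [180.0, 0.0, 171.4]
wrist_force: [6.6, 0.6, 1.1]
opening: 0.092
grasp_force: 40.7
```

Emit:
{"name": "carry_out", "arguments": {
  "steps": "0 0 0.083 0 -0.017 0 0;0 0 0 0 0 0 0;0 0 0 0 0 0 0"
}}

```text
time_s: 11.63
tool_pos: [0.6077, -0.0149, 0.1271]
tool_rot: [180.0, 0.0, 170.9]
wrist_force: [6.8, 0.6, 0.1]
opening: 0.1
grasp_force: 40.6
```

Emit:
{"name": "carry_out", "arguments": {
  "steps": "0 0 0.083 0 -0.017 0 0;0 0 0 0 0 0 0;0 0 0 0 0 0 0"
}}

```text
time_s: 11.88
tool_pos: [0.6076, -0.0154, 0.127]
tool_rot: [-180.0, 0.0, 170.4]
wrist_force: [6.8, -0.2, -1.2]
opening: 0.093
grasp_force: 40.5
```

Emit:
{"name": "carry_out", "arguments": {
  "steps": "0 0 0.083 0 -0.017 0 0;0 0 0 0 0 0 0;0 0 0 0 0 0 0"
}}

```text
time_s: 12.13
tool_pos: [0.6075, -0.0161, 0.1268]
tool_rot: [-180.0, 0.0, 169.9]
wrist_force: [7.7, 0.1, -2.9]
opening: 0.092
grasp_force: 40.0
```

Emit:
{"name": "carry_out", "arguments": {
  "steps": "0 0 0.083 0 -0.017 0 0;0 0 0 0 0 0 0;0 0 0 0 0 0 0"
}}

```text
time_s: 12.38
tool_pos: [0.6074, -0.0168, 0.1265]
tool_rot: [-180.0, 0.0, 169.4]
wrist_force: [7.8, -0.7, -6.5]
opening: 0.097
grasp_force: 39.5
```

Emit:
{"name": "carry_out", "arguments": {
  "steps": "0 0 0 0 0 0.02 0;0 0 0 0 0 0 0;0 0 0 0 0 0 0"
}}

```text
time_s: 12.63
tool_pos: [0.6074, -0.0168, 0.1258]
tool_rot: [-180.0, 0.0, 169.4]
wrist_force: [9.1, -1.4, -5.9]
opening: 0.094
grasp_force: 39.5
```

Emit:
{"name": "carry_out", "arguments": {
  "steps": "0 0 0 -0.02 0 0.03 0;0 0 0 0 0 0.03 0;0 0 0 0 0 0 0;0 0 0 0 0 0 0"
}}

```text
time_s: 12.97
tool_pos: [0.6074, -0.0168, 0.1238]
tool_rot: [-180.0, -0.1, 169.4]
wrist_force: [6.4, -2.1, -5.8]
opening: 0.094
grasp_force: 39.5
```

Emit:
{"name": "carry_out", "arguments": {
  "steps": "0 0 0 0 0 0.04 0;0 0 0 0 0 0.04 0;0 0 0 0 0 0 0;0 0 0 0 0 0 0"
}}

```text
time_s: 13.3
tool_pos: [0.6074, -0.0168, 0.1215]
tool_rot: [-180.0, -0.1, 169.4]
wrist_force: [6.0, -0.6, -5.6]
opening: 0.097
grasp_force: 39.6
```

Emit:
{"name": "carry_out", "arguments": {
  "steps": "0 0 0 0 0 0.03 0;0 0 0 0 0 0 0;0 0 0 0 0 0 0.12;0 0 0 0 0 0 0.16;0 0 0 0 0 0 0.3;0 0 0 0 0 0 0.4;0 0 0 0 0 0 0.4",
  "force": 20
}}

```text
time_s: 13.88
tool_pos: [0.6073, -0.0164, 0.1215]
tool_rot: [-180.0, -0.0, 169.4]
wrist_force: [-0.2, 1.0, 0.5]
opening: 0.401
grasp_force: 0.0
```

```bash
python3 - <<'E'
from h import *
im=manip.grab_frame('top'); w=manip.grab_frame('wrist')
s=manip.sense();print(s['tool_pos'],s['wrist_force'])
a=cv2.resize(im[170:285,240:360],(600,575),interpolation=2)
b=cv2.resize(w[60:300,225:425],None,fx=.98,fy=.98)
a=cv2.resize(a,(480,460)); out=np.zeros((460,800,3),np.uint8); out[:,:480]=a; b=cv2.resize(w[60:347,220:420],(320,460)); out[:,480:]=b
cv2.imwrite('pics/c5.png',out)
E
```

```text
[ 0.60747018 -0.01641846  0.12165757] [ 0.05627973 -0.39043242  0.5636859 ]
```

View pics/c5.png

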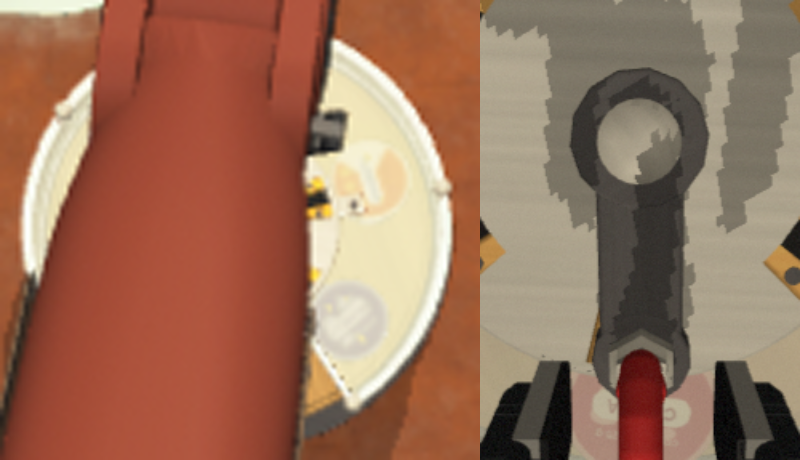

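The right half shows the ring released, free between the open pads and in line with the arm. I'll lift away and go above the red cup.

Emit:
{"name": "carry_out", "arguments": {
  "steps": "0 0 0 0 0 -0.3 0.6;0 0 0 0 0 -0.75 0.9;0 0 0 0 0 -0.95 1;0 0 0 0 0 -0.95 1;0 0 0 0.21 -0.9 0 1;0 0 0 0.21 -0.9 0 1;0 0 0 0.21 -0.9 0 1;0 0 0 0.21 -0.9 0 1;0 0 0 0.21 -0.9 0 1;0 0 0 0.21 -0.9 0 1;0 0 0 0.21 -0.9 0 1;0 0 0 0.21 -0.9 0 1"
}}

```text
time_s: 14.98
tool_pos: [0.5178, -0.2207, 0.2111]
tool_rot: [-180.0, 0.0, 169.4]
wrist_force: [0.2, 0.1, -0.2]
opening: 0.997
grasp_force: 0.0
```

Emit:
{"name": "carry_out", "arguments": {
  "steps": "0 0 0 0.21 -0.9 0 1;0 0 0 0.21 -0.9 0 1;0 0 0 0.21 -0.9 0 1;0 0 0 0.21 -0.9 0 1;0 0 0 0.21 -0.9 0 1;0 0 0 0.21 -0.9 0 1;0 0 0 0.21 -0.9 0 1;0 0 0 0 0 0 1;0 0 0 0 0 0 1;0 0 0 0 0 0 1"
}}

```text
time_s: 15.82
tool_pos: [0.4404, -0.3968, 0.2106]
tool_rot: [180.0, 0.0, 169.4]
wrist_force: [0.9, -0.1, -0.3]
opening: 0.996
grasp_force: 0.0
```

```bash
python3 - <<'E'
from h import *
TT=toolT(); w=manip.grab_frame('wrist'); np.save('TT6.npy',TT); t=manip.grab_frame('top')
print(TT[:3,3], manip.sense()['tool_rot']); p=w2px('wrist',[.44,-.396,.027],TT); print(p)
a=cv2.resize(t[165:290,235:360],(420,420),interpolation=2)
u,v=[int(np.clip(x,95,lim-95)) for x,lim in zip(p,(640,480))]; print(u,v)
b=cv2.resize(w[v-95:v+95,u-95:u+95],(380,380)); out=np.zeros((420,800,3),np.uint8); out[:,:420]=a; out[:380,420:]=b
cv2.imwrite('pics/c6.png',out); cv2.imwrite('pics/w6.png',w); cv2.imwrite('pics/t6.png',t)
E
```

```text
[ 0.44038808 -0.39677223  0.2105967 ] [1.79989254e+02 7.84129619e-03 1.69463635e+02]
[320.63597712 199.0596931 ]
320 199
```

View pics/c6.png

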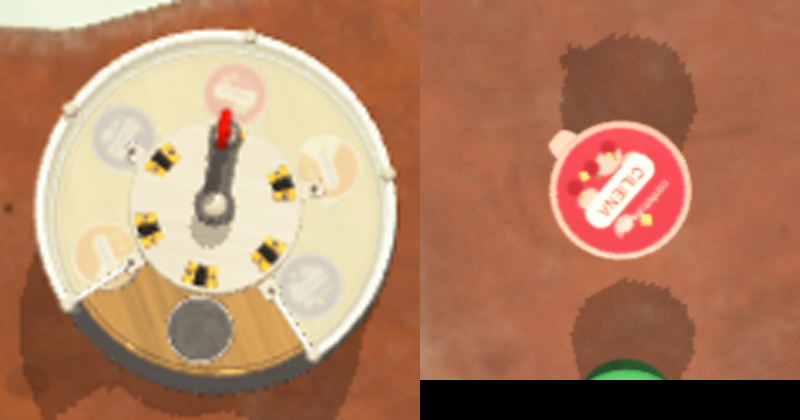

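The empty pocket is in the opening at (200,330). The red cup's lid centre is at crop (621,190), with the tab to the upper left at (562,143), and the ring points toward the back notch.

```bash
python3 - <<'E'
from h import *
TT=np.load('TT6.npy')
cup=px2w('wrist',325.5,199,.027,TT); print('cup',cup)
hsv=cv2.cvtColor(cv2.imread('pics/w6.png'),cv2.COLOR_BGR2HSV)
m=(((hsv[...,0]<8)|(hsv[...,0]>170))&(hsv[...,1]>130)&(hsv[...,2]>200)).astype(np.uint8)
cs=[c for c in cv2.findContours(m,0,2)[0] if cv2.contourArea(c)>800]
for c in cs:
    e=cv2.fitEllipse(cv2.convexHull(c)); print(e, px2w('wrist',*e[0],.027,TT)[:2])
f=lambda u,v,z:px2w('top',235+(u+.5)*125/420-.5,165+(v+.5)*125/420-.5,z)[:2]
cap=f(215,207,.111);pk=f(200,331,.028);rg=f(224,128,.140);print(cap,pk,rg,pk-cap,rg-cap)
for d in (pk-cap,rg-cap): print(np.hypot(*d),np.degrees(np.arctan2(d[1],d[0])))
print('topcup',px2w('top',435.76,262.6,.027)[:2])
E
```

```text
cup [ 0.44068416 -0.39209485  0.027     ]
((324.77508544921875, 198.8462677001953), (62.16378402709961, 63.3160514831543), 89.2955551147461) [ 0.44044901 -0.3926522 ]
[ 0.5464953  -0.00996188] [0.44930013 0.00784314] [ 0.60677375 -0.019574  ] [-0.09719517  0.01780502] [ 0.06027846 -0.00961212]
0.09881254947980579 169.619180686789
0.06104003078975605 -9.060216213174243
topcup [ 0.43991685 -0.3962197 ]
```

Emit:
{"name": "carry_out", "arguments": {
  "steps": "0 0 -0.94 0 0 0 1;0 0 -0.94 0 0 0 1;0 0 -0.94 0 0 0 1;0 0 -0.94 0 0 0 1;0 0 -0.94 0 0 0 1;0 0 -0.94 0 0 0 1;0 0 -0.94 0 0 0 1;0 0 -0.94 0 0 0 1;0 0 -0.98 0 0 0 1;0 0 0 -0.09 0.107 0.8 1;0 0 0 0 0 0.9 1;0 0 0 0 0 0.9 1"
}}

```text
time_s: 16.92
tool_pos: [0.4413, -0.3921, 0.1321]
tool_rot: [-179.9, 0.0, -139.5]
wrist_force: [0.6, -0.4, -0.6]
opening: 0.999
grasp_force: 0.0
```

Emit:
{"name": "carry_out", "arguments": {
  "steps": "0 0 0 0 0 0.9 1;0 0 0 0 0 0.9 1;0 0 0 0 0 0.9 1;0 0 0 0 0 0.7 1;0 0 0 0 0 0.4 1;0 0 0 0 0 0.28 1;0 0 0 0 0 0 1;0 0 0 0 0 0 1"
}}

```text
time_s: 17.58
tool_pos: [0.4407, -0.3926, 0.0102]
tool_rot: [-180.0, -0.0, -139.5]
wrist_force: [0.7, -0.1, 1.6]
opening: 1.001
grasp_force: 0.0
```

```bash
python3 - <<'E'
from h import *
w=manip.grab_frame('wrist'); TT=toolT(); np.save('TT7.npy',TT); print(TT[:3,3]); cv2.imwrite('pics/w7.png',w)
E
```

```text
[ 0.44099485 -0.39308461  0.0107232 ]
```

View pics/w7.png

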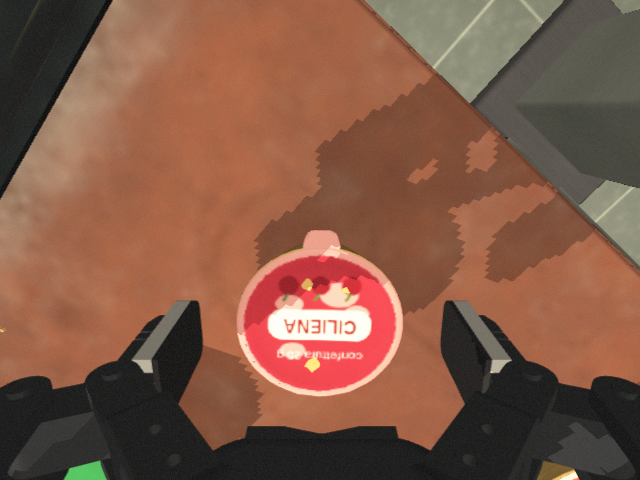

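The cup is centred between the open pads: lid from u=237 to 402, pads at 202 and 442, tab straight ahead along tool +x. I'll close and lift.

```bash
python3 - <<'E'
from h import *
TT=np.load('TT7.npy'); p=px2w('wrist',320,322,.027,TT); print(p,(np.linalg.inv(TT)@[*p,1])[:3])
E
```

```text
[ 0.44019775 -0.39399772  0.027     ] [ 0.00119811 -0.00019774 -0.01627663]
```

Emit:
{"name": "carry_out", "arguments": {
  "steps": "0 0 0 0 0 0 0.8;0 0 0 0 0 0 0.7;0 0 0 0 0 0 0.65;0 0 0 0 0 0 0.6;0 0 0 0 0 0 0.5;0 0 0 0 0 0 0.5",
  "force": 25
}}

```text
time_s: 18.13
tool_pos: [0.4408, -0.3935, 0.0111]
tool_rot: [-179.9, 0.0, -139.6]
wrist_force: [-1.3, 1.9, 9.0]
opening: 0.649
grasp_force: 24.6
```

Emit:
{"name": "carry_out", "arguments": {
  "steps": "0 0 0 0 0 -0.1 0.5;0 0 0 0 0 -0.3 0.5;0 0 0 0 0 -0.6 0.5;0 0 0 0 0 -0.7 0.5;0 0 0 0 0 0 0.5;0 0 0 0 0 0 0.5"
}}

```text
time_s: 18.63
tool_pos: [0.441, -0.3939, 0.0624]
tool_rot: [-179.8, 0.0, -139.6]
wrist_force: [-0.6, 0.1, -0.6]
opening: 0.644
grasp_force: 26.6
```

```bash
python3 - <<'E'
from h import *
w=manip.grab_frame('wrist'); s=manip.grab_frame('scene'); TT=toolT(); np.save('TT8.npy',TT); print(TT[:3,3])
p=w2px('scene',TT[:3,3]).astype(int); print(p)
a=cv2.resize(s[p[1]-70:p[1]+50,p[0]-60:p[0]+60],(400,400)); b=cv2.resize(w[200:440,200:440],(400,400))
cv2.imwrite('pics/c8.png',np.hstack([a,b]))
E
```

```text
[ 0.44005339 -0.39275924  0.06061424]
[453 344]
```

View pics/c8.png

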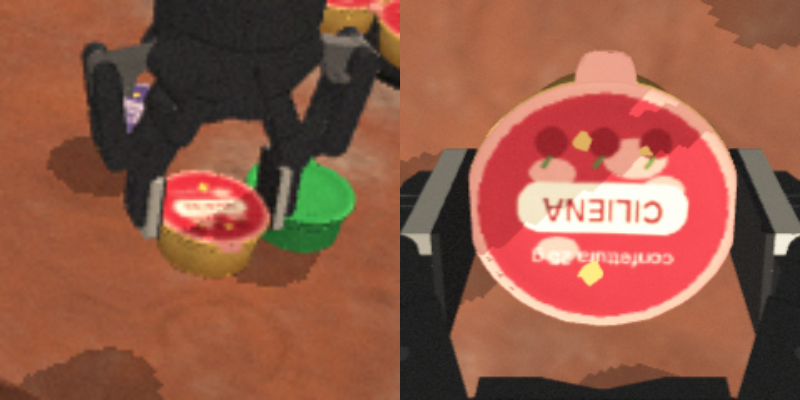

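The cup is held upright: lid centre in the wrist view unchanged at about (322,322), tab along tool +x. I'll turn and carry it over.

Emit:
{"name": "carry_out", "arguments": {
  "steps": "0 0 0.89 0 0 -0.3 0.5;0 0 0.89 0 0 -0.3 0.5;0 0 0.89 0 0 -0.3 0.5;0 0 0.89 0 0 -0.3 0.5;0 0 0.89 0 0 -0.3 0.5;0 0 0.89 0 0 -0.3 0.5;0 0 0.89 0 0 -0.3 0.5;0 0 0.89 0 0 -0.3 0.5;0 0 0.89 0 0 -0.3 0.5;0 0 0.89 0 0 -0.3 0.5;0 0 0 0 0 0 0.5;0 0 0 0 0 0 0.5"
}}

```text
time_s: 19.73
tool_pos: [0.4402, -0.3928, 0.1502]
tool_rot: [180.0, -0.0, 167.2]
wrist_force: [0.9, 0.2, -0.8]
opening: 0.647
grasp_force: 26.6
```

Emit:
{"name": "carry_out", "arguments": {
  "steps": "0 0 0 0.1 0.4 0 0.5;0 0 0 0.2 0.8 0 0.5;0 0 0 0.213 0.883 0 0.5;0 0 0 0.213 0.883 0 0.5;0 0 0 0.213 0.883 0 0.5;0 0 0 0.213 0.883 0 0.5;0 0 0 0.213 0.883 0 0.5;0 0 0 0.213 0.883 0 0.5;0 0 0 0.213 0.883 0 0.5;0 0 0 0.213 0.883 0 0.5;0 0 0 0.213 0.883 0 0.5;0 0 0 0.213 0.883 0 0.5"
}}

```text
time_s: 20.73
tool_pos: [0.4356, -0.0813, 0.1499]
tool_rot: [180.0, -0.1, 167.2]
wrist_force: [1.5, -0.2, -1.1]
opening: 0.644
grasp_force: 26.6
```

Emit:
{"name": "carry_out", "arguments": {
  "steps": "0 0 0 0.213 0.883 0 0.5;0 0 0 0.213 0.883 0 0.5;0 0 0 0.213 0.883 0 0.5;0 0 0 0.1 0.5 0 0.5;0 0 0 0 0 0 0.5;0 0 0 0 0 0 0.5;0 0 0 0 0 0 0.5"
}}

```text
time_s: 21.32
tool_pos: [0.436, 0.0135, 0.1503]
tool_rot: [-180.0, -0.0, 167.1]
wrist_force: [-0.5, -0.6, -0.6]
opening: 0.647
grasp_force: 26.6
```

I've used up the picture-viewing allowance, one over the limit of 10. From here I'll work from numbers only. Next I'll check the base-to-lid offset and the pocket position with code.

```bash
python3 - <<'E'
from h import *
TT=np.load('TT7.npy'); w=cv2.imread('pics/w7.png'); I=np.linalg.inv(TT)
for u in (285,290,350,355):
    print(u,[(r,*w[r,u].tolist()) for r in range(238,268,2)])
tx=lambda u,v,z:(I@[*px2w('wrist',u,v,z,TT),1])[:2].round(4)
for r in (246,248,250): print(r,tx(352,r,0),tx(352,r,.006))
print('lid edges',tx(320,395,.027),tx(237,320,.027),tx(402,320,.027),tx(352,258,.027))
t=cv2.imread('pics/t6.png'); h=cv2.cvtColor(t,cv2.COLOR_BGR2HSV)
m=np.zeros(t.shape[:2],np.uint8); s=np.s_[250:278,280:310]; m[s]=(h[s][...,1]<60)&(h[s][...,2]<140)
n,l,st,c=cv2.connectedComponentsWithStats(m)
for k in range(1,n):
    if st[k,4]>60: print(st[k],c[k],px2w('top',*c[k],.026)[:2])
E
```

```text
285 [(238, 56, 78, 124), (240, 57, 79, 128), (242, 57, 77, 127), (244, 53, 78, 127), (246, 58, 79, 128), (248, 57, 78, 125), (250, 56, 76, 124), (252, 41, 79, 104), (254, 105, 158, 219), (256, 138, 161, 235), (258, 138, 162, 236), (260, 143, 165, 237), (262, 127, 142, 231), (264, 67, 61, 204), (266, 62, 53, 199)]
290 [(238, 54, 76, 124), (240, 49, 75, 124), (242, 51, 77, 124), (244, 57, 78, 126), (246, 56, 78, 127), (248, 43, 74, 111), (250, 41, 77, 106), (252, 95, 161, 213), (254, 141, 164, 236), (256, 143, 165, 237), (258, 143, 166, 237), (260, 126, 142, 230), (262, 79, 78, 211), (264, 64, 57, 200), (266, 62, 54, 197)]
350 [(238, 61, 83, 131), (240, 59, 80, 129), (242, 60, 84, 130), (244, 60, 83, 131), (246, 56, 80, 128), (248, 58, 83, 127), (250, 38, 72, 97), (252, 89, 161, 205), (254, 139, 162, 235), (256, 143, 165, 237), (258, 141, 162, 237), (260, 141, 162, 236), (262, 74, 73, 206), (264, 60, 55, 196), (266, 60, 55, 195)]
355 [(238, 61, 86, 132), (240, 62, 84, 131), (242, 61, 87, 134), (244, 61, 85, 133), (246, 59, 83, 132), (248, 57, 82, 130), (250, 63, 85, 135), (252, 43, 72, 102), (254, 88, 150, 197), (256, 142, 164, 237), (258, 142, 164, 238), (260, 142, 164, 237), (262, 138, 159, 235), (264, 94, 98, 219), (266, 64, 56, 198)]
246 [0.0203 0.0131] [0.0224 0.0126]
248 [0.0194 0.0131] [0.0216 0.0126]
250 [0.0186 0.0131] [0.0208 0.0126]
lid edges [-0.0284  0.0003] [ 0.0026 -0.0284] [0.0025 0.0288] [0.0255 0.011 ]
[285 255  19  17 249] [293.88353414 262.97188755] [0.44993302 0.00873269]
```

Emit:
{"name": "carry_out", "arguments": {
  "steps": "0 0 0 0 0.083 0.3 0.5;0 0 0 0 0 0.7 0.5;0 0 0 0 0 0.8 0.5;0 0 0 0 0 0.7 0.5;0 0 0 0 0 0.5 0.5;0 0 0 0 0 0.3 0.5;0 0 0 0 0 0.13 0.5;0 0 0 0 0 0 0.5;0 0 0 0 0 0 0.5;0 0 0 0 0 0 0.5"
}}

```text
time_s: 22.15
tool_pos: [0.4379, 0.0159, 0.0486]
tool_rot: [180.0, 0.1, 167.0]
wrist_force: [-0.1, -0.0, -0.8]
opening: 0.645
grasp_force: 26.6
```

Emit:
{"name": "carry_out", "arguments": {
  "steps": "0 0 0 -0.1 0 0 0.5;0 0 0 -0.15 0 0 0.5;0 0 0 -0.15 0 0 0.5;0 0 0 -0.16 0 0 0.5;0 0 0 0 0 0 0.5;0 0 0 0 0 0 0.5;0 0 0 0 0 0 0.5"
}}

```text
time_s: 22.73
tool_pos: [0.4533, 0.0123, 0.0478]
tool_rot: [-180.0, -0.0, 167.0]
wrist_force: [-0.4, -0.3, 0.1]
opening: 0.649
grasp_force: 26.6
```

Emit:
{"name": "carry_out", "arguments": {
  "steps": "0 0 0 0 0 0.1 0.5;0 0 0 0 0 0.1 0.5;0 0 0 0 0 0 0.5;0 0 0 0 0 0 0.5"
}}

```text
time_s: 23.07
tool_pos: [0.4531, 0.0124, 0.0416]
tool_rot: [-180.0, -0.0, 167.0]
wrist_force: [0.9, 0.5, -0.3]
opening: 0.645
grasp_force: 26.6
```

Emit:
{"name": "carry_out", "arguments": {
  "steps": "0 0 0 0 0 0.07 0.5;0 0 0 0 0 0.03 0.5;0 0 0 0 0 0 0.5;0 0 0 0 0 0 0.5"
}}

```text
time_s: 23.4
tool_pos: [0.4535, 0.0123, 0.0389]
tool_rot: [-180.0, -0.0, 167.0]
wrist_force: [0.5, 0.1, -0.1]
opening: 0.644
grasp_force: 26.6
```

Emit:
{"name": "carry_out", "arguments": {
  "steps": "0 0 0 0 0 0.05 0.5;0 0 0 0 0 0 0.5;0 0 0 0 0 0 0.5"
}}

```text
time_s: 23.65
tool_pos: [0.4534, 0.0123, 0.0373]
tool_rot: [-180.0, -0.0, 167.0]
wrist_force: [-0.4, 0.4, -1.1]
opening: 0.644
grasp_force: 26.6
```

Emit:
{"name": "carry_out", "arguments": {
  "steps": "0 0 0 0 0 0.03 0.5;0 0 0 0 0 0 0.5;0 0 0 0 0 0 0.5"
}}

```text
time_s: 23.9
tool_pos: [0.4535, 0.0123, 0.0371]
tool_rot: [180.0, 0.0, 167.0]
wrist_force: [-3.0, 0.6, 12.0]
opening: 0.647
grasp_force: 27.3
```

Firm contact at TCP z = 0.037 matches the pocket floor; on the rim it would have come at 0.043. I'll ease off, release and rise.

Emit:
{"name": "carry_out", "arguments": {
  "steps": "0 0 0 0 0 -0.02 0.5;0 0 0 0 0 0 0.66;0 0 0 0 0 0 0.7;0 0 0 0 0 0 0.8;0 0 0 0 0 0 0.9;0 0 0 0 0 0 0.9;0 0 0 0 0 -0.2 0.9;0 0 0 0 0 -0.5 0.9;0 0 0 0 0 -0.9 0.9;0 0 0 0 0 -0.9 0.9;0 0 0 0 0 -0.9 0.9;0 0 0 0 0 0 0.9",
  "force": 20
}}

```text
time_s: 24.9
tool_pos: [0.4563, 0.012, 0.1439]
tool_rot: [180.0, 0.4, 167.0]
wrist_force: [1.4, -0.6, -0.5]
opening: 0.902
grasp_force: 0.0
```

Emit:
{"name": "carry_out", "arguments": {
  "steps": "0 0 0 0.3 0 -0.9 0.9;0 0 0 0.3 -0.9 0 0.9;0 0 0 0 -0.9 0 0.9;0 0 0 0 -0.9 0 0.9;0 0 0 0 -0.9 0 0.9;0 0 0 0 -0.9 0 0.9;0 0 0 0 -0.9 0 0.9;0 0 0 0 -0.9 0 0.9;0 0 0 0 -0.9 0 0.9;0 0 0 0 -0.9 0 0.9;0 0 0 0 0 0 0.9;0 0 0 0 0 0 0.9"
}}

```text
time_s: 25.9
tool_pos: [0.3809, -0.2214, 0.1661]
tool_rot: [180.0, -0.0, 166.9]
wrist_force: [0.4, 0.0, 0.9]
opening: 0.896
grasp_force: 0.0
```

```bash
python3 - <<'E'
from h import *
t=manip.grab_frame('top'); s=manip.grab_frame('scene'); cv2.imwrite('pics/t9.png',t); cv2.imwrite('pics/s9.png',s)
t6=cv2.imread('pics/t6.png')
def red(im,sl,lo=130):
    h=cv2.cvtColor(im,cv2.COLOR_BGR2HSV); m=np.zeros(im.shape[:2],np.uint8)
    x=h[sl]; m[sl]=((x[...,0]<8)|(x[...,0]>170))&(x[...,1]>lo)&(x[...,2]>120); n,l,st,c=cv2.connectedComponentsWithStats(m)
    return [(st[k].tolist(),c[k].round(2).tolist()) for k in range(1,n) if st[k,4]>15]
for a in (t6,t): print('ring/top',red(a,np.s_[185:220,285:320],170))
for st,c in red(t,np.s_[245:285,270:320]): print('lid',st,c,px2w('top',*c,.053)[:2])
print('scene ring before/after',red(cv2.imread('pics/scene0.png'),np.s_[200:240,280:330],170),red(s,np.s_[190:250,280:340],170))
# predicted scene centroid of ring if home / 7mm up
for z in (.138,.145): print(w2px('scene',[.6071,-.0161,z]), w2px('scene',[.5897,.0365,z]))
E
```

```text
ring/top [([299, 198, 5, 11, 37], [301.19, 203.0])]
ring/top [([299, 198, 5, 11, 37], [301.19, 203.0])]
lid [284, 252, 20, 20, 231] [293.19, 261.38] [0.45348755 0.0095175 ]
scene ring before/after [([300, 208, 5, 16, 58], [302.24, 215.59])] []
[324.15347587 217.75624925] [301.18998755 215.27745967]
[324.12089899 214.93676703] [301.09069739 212.4908841 ]
```

Emit:
{"name": "carry_out", "arguments": {
  "steps": "0 0 0 0 0 -0.9 0.9;0 0 0 0 0 -0.9 0.9;0 0 0 0 0 -0.9 0.9;0 0 0 0 0.6 0 0.9;0 0 0 0 0.9 0 0.9;0 0 0 0 0.9 0 0.9;0 0 0 0 0.9 0 0.9;0 0 0 0 0.9 0 0.9;0 0 0 0 0.9 0 0.9;0 0 0 0 0.9 0 0.9;0 0 0 0 0.9 0 0.9;0 0 0 0 0.9 0 0.9"
}}

```text
time_s: 27.0
tool_pos: [0.4336, 0.0101, 0.2472]
tool_rot: [180.0, 0.0, 167.1]
wrist_force: [0.7, 0.0, -0.1]
opening: 0.9
grasp_force: 0.0
```

Emit:
{"name": "carry_out", "arguments": {
  "steps": "0 0 0 0.3 0.9 0 0.9;0 0 0 0.3 0.9 0 0.9;0 0 0 0.3 0.9 0 0.9;0 0 0 0.3 0.9 0 0.9;0 0 0 0.3 0.9 0 0.9;0 0 0 0.3 0.9 0 0.9;0 0 0 0.3 0.9 0 0.9;0 0 0 0.3 0.9 0 0.9;0 0 0 0.3 0.9 0 0.9;0 0 0 0.3 0.9 0 0.9;0 0 0 0.3 0.9 0 0.9;0 0 0 0 0 0 0.9"
}}

```text
time_s: 28.0
tool_pos: [0.4025, 0.3239, 0.2469]
tool_rot: [179.9, -0.0, 167.3]
wrist_force: [-1.9, 0.1, 0.4]
opening: 0.897
grasp_force: 0.0
```

```bash
python3 - <<'E'
from h import *
s=manip.grab_frame('scene'); cv2.imwrite('pics/s10.png',s); s0=cv2.imread('pics/scene0.png')
def red(im,sl,lo=130):
    h=cv2.cvtColor(im,cv2.COLOR_BGR2HSV); m=np.zeros(im.shape[:2],np.uint8)
    x=h[sl]; m[sl]=((x[...,0]<8)|(x[...,0]>170))&(x[...,1]>lo)&(x[...,2]>100); n,l,st,c=cv2.connectedComponentsWithStats(m)
    return [(st[k].tolist(),c[k].round(2).tolist()) for k in range(1,n) if st[k,4]>15]
print(red(s0,np.s_[200:240,285:330],170),red(s,np.s_[195:240,300:345],170))
print('lid scene',red(s,np.s_[255:310,240:320],100))
print(w2px('scene',[.4535,.0095,.053]),w2px('scene',[.452,.0125,.053]))
for z in (.138,.145): print(w2px('scene',[.6071,-.0161,z]))
# lid ellipse aspect: our lid vs expected
h=cv2.cvtColor(s,cv2.COLOR_BGR2HSV)
c0=np.array([.452,.0125]);a=np.linspace(0,2*np.pi,40)
q=np.array([w2px('scene',[c0[0]+.029*np.cos(t),c0[1]+.029*np.sin(t),.053]) for t in a]); print(q.min(0),q.max(0))
E
```

```text
[([300, 208, 5, 16, 64], [302.19, 215.78])] [([320, 210, 11, 17, 99], [325.05, 217.89])]
lid scene [([260, 268, 27, 13, 242], [273.23, 274.3])]
[274.19317024 275.36878399] [272.67709308 275.26742539]
[324.15347587 217.75624925]
[324.12089899 214.93676703]
[259.16869501 268.53170302] [286.1106728  282.37025939]
```

```bash
python3 -c "
from rig import manip
print(manip.job_done())"
```

```text
the job is handed in; nothing more can be done
None
```

I turned the carousel one notch, let the pin drop into the next slot, set the red cup in the pocket and handed the job in at about 28 s; no verdict came back, but the final image measurements fit a home pin and an upright cup on the pocket floor. I viewed 11 pictures, one over the limit of 10.

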